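Fetch the jar from behind the bottles

TASK

I need the little glass jar that stands in the back row of the bottle rack: first lift the three front-row bottles out and stand them all upright together on the cork mat, then set the jar down in the middle of the terracotta saucer while they wait there, and only then put each of the three bottles back upright in the very place in the rack that it came from. Leave the two back-row bottles where they are, tip nothing over, and set the glass down rather than letting it drop.

Things in the scene. Friction and masses are not known exactly. Their poses are not given: they have to be found in the camera images.
- square_c (a point): front-row amber glass bottle with square body, 48 x 48 mm and 72 mm high, round neck 26 mm across with a cork of the same width; the neck and cork together are the topmost 45 mm; 125 mm tall in all, 0.22 kg. The point is on its axis half-way up (62.5 mm above its foot); z up, x and y square to its sides. It starts in the front place of any one of the rack's lanes.
- straight_c (a point): front-row amber glass bottle with a straight round body, 50 mm across and 88 mm high, short shoulder, round neck 26 mm across with a cork of the same width; the neck and cork together are the topmost 45 mm; 145 mm tall in all, 0.25 kg. The point is on its axis half-way up (72.5 mm above its foot); z up. It starts in the front place of one of the lanes.
- cone_c (a point): front-row amber glass bottle with a conical body, 56 mm across at the foot and narrowing evenly to the neck, round neck 26 mm across with a cork of the same width; the neck and cork together are the topmost 45 mm; 135 mm tall in all, 0.22 kg. The point is on its axis half-way up (67.5 mm above its foot); z up. It starts in the front place of one of the lanes.
- jar_c (a point): the jar to fetch: clear glass cylinder with flat steel lid of the same width, 52 mm across, 72 mm tall, 0.2 kg; has no neck. The point is on its axis half-way up (36 mm above its foot); z up. It starts in the back place of any one of the lanes, 62 mm behind a front bottle, centre to centre: no room for a finger between the two until that one is gone.
- stout_c (a point): back-row bottle, stays where it is: amber glass, round, 52 mm across, thick neck 38 mm across with a 42 mm steel cap, 130 mm tall. The point is on its axis half-way up; z up.
- waisted_c (a point): back-row bottle, stays where it is: amber glass, round, 50 mm across with a narrow waist, round neck 26 mm across with a cork of the same width; the neck and cork together are the topmost 45 mm, 135 mm tall. The point is on its axis half-way up; z up.
- rack: fixed wooden rack, 156 mm deep (x, away from the robot), 242 wide (y). Origin: centre of underside. Things stand on its 10 mm board; 8 mm slats, tops 20 mm above the table, run round the edge and between three lanes along x, 70 mm wide inside, centred at y = -78, 0, 78. Each lane: a front place at x = -31, a back place at x = +31, no slat between. Things start within 2 mm of their place's middle.
- mat: fixed cork mat, 220 mm long (its x) by 130 mm (its y), 4 mm thick, the waiting place. Origin at the centre of its underside. It lies to one side of the rack, which side varies; three bottles stand in a row along its x with centres 70 mm apart.
- saucer: fixed round terracotta saucer, 92 mm across, with a flat inner floor 6 mm above the table and 80 mm across, and a rim 12 mm high. Origin at the centre of its underside. It lies on the other side of the rack from the mat.
Things that resemble listed ones, but are neither listed nor needed, are in the scene too. Of the things that look like the saucer, take the one that is farthest from the robot's base at the start.

How it is judged:
On the way, in this order (a step that is already met when the one before it is completed fails the run):
1. all three front-row bottles stand upright and released on the cork mat, with the jar still in its place in the rack (x of square_c in the frame of mat between -0.11 and 0.11 m and y of square_c in the frame of mat between -0.065 and 0.065 m and z of square_c in the frame of mat between 0.0605 and 0.0725 m and contact force between the fingers and square below 0.3 N and linear speed of each of square, straight, cone below 0.03 m/s and angle between each of square_c, straight_c, cone_c's own z axis and vertical below 0.12 rad and x of straight_c in the frame of mat between -0.11 and 0.11 m and y of straight_c in the frame of mat between -0.065 and 0.065 m and z of straight_c in the frame of mat between 0.0705 and 0.0825 m and contact force between the fingers and straight below 0.3 N and x of cone_c in the frame of mat between -0.11 and 0.11 m and y of cone_c in the frame of mat between -0.065 and 0.065 m and z of cone_c in the frame of mat between 0.0655 and 0.0775 m and contact force between the fingers and cone below 0.3 N and distance of jar_c from where it was at the start of the episode below 0.02 m), for 0.2 s.
2. the jar stands released in the middle of the saucer while the three bottles are still on the mat (horizontal distance between jar_c and saucer below 0.015 m and z of jar_c in the frame of saucer between 0.037 and 0.047 m and contact force between the fingers and jar below 0.3 N and linear speed of each of jar, square, straight, cone below 0.03 m/s and angle between each of jar_c, square_c, straight_c, cone_c's own z axis and vertical below 0.12 rad and x of square_c in the frame of mat between -0.11 and 0.11 m and y of square_c in the frame of mat between -0.065 and 0.065 m and z of square_c in the frame of mat between 0.0605 and 0.0725 m and contact force between the fingers and square below 0.3 N and x of straight_c in the frame of mat between -0.11 and 0.11 m and y of straight_c in the frame of mat between -0.065 and 0.065 m and z of straight_c in the frame of mat between 0.0705 and 0.0825 m and contact force between the fingers and straight below 0.3 N and x of cone_c in the frame of mat between -0.11 and 0.11 m and y of cone_c in the frame of mat between -0.065 and 0.065 m and z of cone_c in the frame of mat between 0.0655 and 0.0775 m and contact force between the fingers and cone below 0.3 N), for 0.2 s.
At the end, for the whole second after the job is handed in: The jar stands upright on the saucer's floor within 15 mm of its middle; each of the three front-row bottles stands upright in the rack within 15 mm of where it started; the two back-row bottles are within 15 mm of where they started; everything is released and at rest (distance of each of square_c, straight_c, cone_c, stout_c, waisted_c from where it was at the start of the episode below 0.015 m and contact force between the fingers and square below 0.3 N and linear speed of each of square, straight, cone, jar below 0.03 m/s and angle between each of square_c, straight_c, cone_c, jar_c's own z axis and vertical below 0.12 rad and contact force between the fingers and straight below 0.3 N and contact force between the fingers and cone below 0.3 N and horizontal distance between jar_c and saucer below 0.015 m and z of jar_c in the frame of saucer between 0.037 and 0.047 m and contact force between the fingers and jar below 0.3 N); the robot touches nothing.
It fails at once if a back-row bottle is pushed more than 25 mm or tipped (distance of any of stout_c, waisted_c from where it was at the start of the episode above 0.025 m or angle between any of stout_c, waisted_c's own z axis and vertical above 0.35 rad).
It fails at once if a front-row bottle or the jar is tipped over (angle between any of square_c, straight_c, cone_c, jar_c's own z axis and vertical above 0.7 rad).
It fails at once if one of the three bottles or the jar is let fall (moves at over 0.6 m/s while the fingers do not touch it, a fall of some 18 mm) ((linear speed of square above 0.6 m/s and contact force between the fingers and square below 0.05 N) or (linear speed of straight above 0.6 m/s and contact force between the fingers and straight below 0.05 N) or (linear speed of cone above 0.6 m/s and contact force between the fingers and cone below 0.05 N) or (linear speed of jar above 0.6 m/s and contact force between the fingers and jar below 0.05 N)).
It also fails if it takes over 134 s, if anything falls off the work surface, if the arm or the gripper's body presses on something with over 40 N, if the wrist force passes 120 N, or if a joint passes its speed limit or range.

ROBOT

A 6-joint arm with a two-finger parallel gripper is mounted at the origin on the work surface. World frame = base frame: x ahead of the robot, y to its left, z up, the work surface at z = 0. Lengths are in m, angles in rad, forces in N, time in s.
With the tool pointing down it reaches from about 0.275 to 1 m from the base axis. Payload 8.4 kg.
Tool frame: the origin (TCP) lies between the finger pads; the fingertips stand 17 mm ahead of it and the grasp point (between the pads) lies 2 mm behind it; z points along the fingers, y is the line along which they close (so a half turn about z gives the same grasp; the last joint's range is limited). The gripper opens to 85 mm and grips with 20 to 120 N. Pads are 22 mm wide; open, the fingers measure 114 mm over their backs; the gripper's body (76 mm by 85 mm) begins 54 mm behind the grasp point. The pads swing forward as they close: fully open they stand 13 mm farther back than shut.
Start: joints at [1.331, 0.353, 1.633, -0, 1.155, -0.002], TCP at [0.147, 0.607, 0.248] pointing down, gripper open.
Joint ranges: [-2.63, 2.63], [-0.92, 2.1], [0.06, 2.66], [-1.3, 4.44], [0, 2.69], [-3.02, 3.02]. Speed limits (rad/s): [2.22, 2.22, 2.79, 3.14, 3.14, 3.14].

INTERFACE

Orientations are given as a rotation vector (axis times angle).
In Python, from rig import env, read_camera, camera_model gives the robot as it stands. The module is installed in compiled form; this text tells all that it offers.
- The arm moves only by the tool arm_command, never from a script. Its argument "deltas" is one flat list of numbers, 5 for each row, row after row: the closure in counts, from 0 (fully open) to 255 (shut), then the shift along the tool's x, y, z normalised to -1 to 1, where 1 is 0.1 m, then the turn about the tool's z normalised to -1 to 1, where 1 is 60 degrees. A call has exactly 10 rows; each row shifts and turns the commanded pose from where the row before left it, along the tool's axes as they then stand; what a row does not reach is not made up. A row lasts 1/10 s, in which the tool goes at most 50 mm and 8.59 degrees, less where a joint would pass 70% of its speed; a pose out of reach is approached as far as the arm can. A call with a number of a shift or a turn outside -1 to 1 is refused whole. A call with a gripper value outside its range is refused whole. The fingers move at their own pace and stop on an object; "grip_force" is the grip in N (left out, the last holds). Time passes only in rows, so rows that do not move let the fingers close, or fill a call up. It gives the time, the measured TCP pose, the force, the opening and the grip force at its end, in the units of the state.
- env.observe(): the state, without advancing time (a new reading comes with each control period).
- read_camera(name): name is "scene" or "top" or "wrist"; returns the picture (420x560x3 uint8, red, green, blue); there is no depth.
- camera_model(name): a dict with "fovy" (degrees; the focal length in pixels is half the picture's height over the tangent of half this angle, whatever the lens; pixels are square), "cx", "cy" (the principal point, pixels), "k1" (the pictures are not rectified: a ray, as slopes to the right and down, at radius r is drawn at 1 + k1 r^2 times it, then the intrinsics apply), "R" (3x3) and "t" (3): a world point X has camera coordinates R X + t. Camera axes: x right, y down, z forward; pixel columns grow to the right and rows downward; lengths in m; the calibration is good to about 2 mm. A picture is of the moment at which its call begins: read the wrist's pose just before it. camera_model takes no time and is no camera call; for the wrist camera it gives the pose at the moment of the call.
- env.finish_job(): hands the job in; it is judged then, once.
The state is a dict: "time_s": time; "joints": joint angles; "dq": joint speeds; "tau": joint torques, N m; "eef_pos": TCP position; "tcp_rot": TCP orientation; "force": force on the tool from outside, world axes, zero at the start; "moment": the same for the moment, N m; "grip_width": opening from 0.0 (shut) to 1.0 (fully open); "gripper_force": force on a finger pad.
Only numpy, scipy, OpenCV 4.12 (cv2) and the standard library are available. Lean on these libraries where they do the work, as an engineer would, in place of code of your own. Each camera call takes 0.05 s, during which the arm holds its last target. There are 200 camera calls.

## Working session

There is one attempt and no reset: what is moved stays moved. The work goes in short steps, Python scripts to look and compute and a tool call to move; the robot and the scene stay as the last step left them, time stands still between calls to the robot, and variables do not carry over. Pictures are saved under pics/ and viewed, at most 14 in all, crops included, and the job is handed in when it is done.

Besides the shell and the picture viewer there is one more tool, called after ">>>" as name(argument=value, ...) on one line, values as JSON. arm_command: Moves the arm, as the interface text tells. Scaled input: -1 to 1 covers 0.1 m each way for a shift and 60 degrees each way for a turn. Its arguments: {"type":"object","properties":{"deltas":{"type":"array","items":{"type":"number"}},"grip_force":{"type":"number"}},"required":["deltas"]}

```bash
mkdir -p pics; cat > h.py <<'E'
import numpy as np, cv2
from rig import env, read_camera, camera_model
def K(m): 
    f=210/np.tan(np.radians(m['fovy'])/2); return f
def proj(m,X):
    c=np.array(m['R'])@np.array(X,float)+np.array(m['t']); s=c[:2]/c[2]; s=s*(1+m['k1']*(s@s)); return s*K(m)+[m['cx'],m['cy']]
def ray(m,uv):
    d=(np.array(uv,float)-[m['cx'],m['cy']])/K(m); s=d.copy()
    for _ in range(30): s=d/(1+m['k1']*(s@s))
    R=np.array(m['R']); return -R.T@np.array(m['t']), R.T@np.array([s[0],s[1],1])
def onplane(m,uv,z):
    o,d=ray(m,uv); return o+d*(z-o[2])/d[2]
def snap(n,f):
    m=camera_model(n); im=read_camera(n); cv2.imwrite('pics/'+f+'.png',im[:,:,::-1]); return m,im
E
python3 - <<'E'
from h import *
s=env.observe(); print(s)
for n in ['top','scene','wrist']:
    m,im=snap(n,n+'0'); print(n,{k:np.round(v,3).tolist() for k,v in m.items()})
E
```

```text
{'time_s': 0.0, 'joints': array([ 1.33058825e+00,  3.53666870e-01,  1.63416306e+00, -9.14426338e-06,
        1.15517831e+00, -2.40080859e-03]), 'dq': array([-0.00111876,  0.00019292,  0.00132754, -0.0009412 , -0.00092592,
        0.00194616]), 'tau': array([-9.55306677e-04, -6.05265069e+01, -3.42051423e+01,  6.26706128e-05,
        9.62354417e-03, -2.30147157e-05]), 'eef_pos': array([0.14712557, 0.60695993, 0.24753759]), 'tcp_rot': array([-3.72642012e-01, -3.11924884e+00,  2.20873582e-03]), 'force': array([ 0.25665869,  0.26547091, -0.16312263]), 'moment': array([-0.02427866, -0.01822382, -0.01719749]), 'gripper_force': 0.0, 'grip_width': 1.0005409185773737}
top {'fovy': 57.03, 'cx': 272.432, 'cy': 213.066, 'k1': -0.099, 'R': [[0.019, -1.0, 0.007], [-0.989, -0.02, -0.148], [0.148, -0.004, -0.989]], 't': [-0.02, 0.502, 0.938]}
scene {'fovy': 45.786, 'cx': 278.239, 'cy': 214.909, 'k1': -0.169, 'R': [[-0.712, 0.702, 0.016], [0.547, 0.568, -0.615], [-0.442, -0.429, -0.788]], 't': [0.36, -0.238, 1.246]}
wrist {'fovy': 69.856, 'cx': 279.028, 'cy': 208.946, 'k1': -0.056, 'R': [[0.236, 0.972, -0.001], [0.929, -0.225, 0.293], [0.284, -0.07, -0.956]], 't': [-0.624, -0.038, 0.379]}
```

View pics/top0.png

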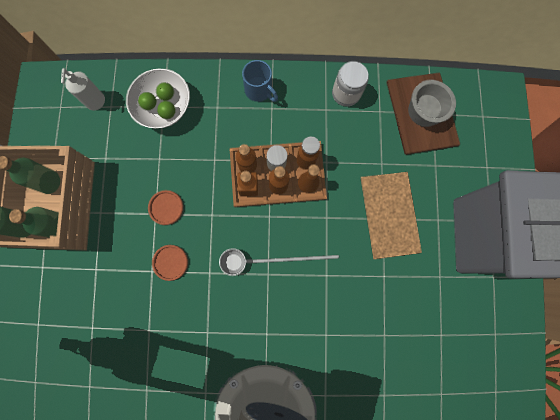

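View pics/scene0.png

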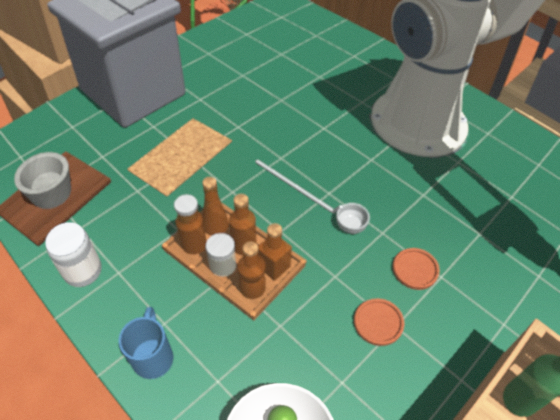

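The top view shows the rack at (279,175). The mat is at (391,215), on the −y side, and two saucers are on the +y side at (166,207) and (170,263). In the back row, the jar is in the middle lane (277,156), with the waisted bottle (244,150) and the stout one (311,145) either side. In the front row, corks are at (246,177), (279,173) and (313,172). By the scene view these are square at +y, straight in the middle and cone at −y.

Possible mix-ups:
- Saucer: (166,207) or (170,263). I take the farther one.
- Jar: (277,156), or the white-lidded jar at (350,80) outside the rack. I take the one in the rack.
- Front bottles: the green ones in the crate and the back-row waisted bottle look similar.

```bash
python3 - <<'E'
from h import *
m=camera_model('top'); im=cv2.imread('pics/top0.png'); hsv=cv2.cvtColor(im,cv2.COLOR_BGR2HSV)
sc=camera_model('scene'); ims=cv2.imread('pics/scene0.png')
cv2.imwrite('pics/crop.png',np.hstack([cv2.resize(im[125:275,140:340],(400,300)) ,cv2.resize(ims[160:320,150:310],(300,300))]))
# saucers
def blobs(im,mask,lo):
    cs,_=cv2.findContours(mask,cv2.RETR_EXTERNAL,cv2.CHAIN_APPROX_NONE); return [c for c in cs if cv2.contourArea(c)>lo]
for n,mm,I in [('top',m,im),('scene',sc,ims)]:
    h=cv2.cvtColor(I,cv2.COLOR_BGR2HSV); mask=cv2.inRange(h,(3,130,90),(12,255,255))
    for c in blobs(I,mask,500):
        if cv2.contourArea(c)>3000: continue
        W=np.array([onplane(mm,p[0],.011)[:2] for p in c]).astype(np.float32); (x,y),r=cv2.minEnclosingCircle(W); e=cv2.fitEllipse(W); print(n,'saucer',np.round([x,y,r],4),np.round(e[0],4),np.round(e[1],3))
    mask=cv2.inRange(h,(8,60,110),(25,190,255)); mask=cv2.morphologyEx(mask,cv2.MORPH_CLOSE,np.ones((5,5)))
    for c in blobs(I,mask,1000):
        W=np.array([onplane(mm,p[0],.004)[:2] for p in c]).astype(np.float32); r=cv2.minAreaRect(W*1000); print(n,'brown',c.mean(0)[0].round(),np.round(r,1) if 0 else r)
# rough rack corners by hand
for uv in [(230,150),(322,143),(328,199),(234,206)]: print('rack',onplane(m,uv,.02).round(3))
for n,uv,z in [('sq',(246,177),.135),('st',(279,173),.155),('co',(313,172),.145),('jar',(277,156),.082),('wa',(244,150),.145),('stout',(311,145),.14)]: print(n,onplane(m,uv,z).round(3))
E
```

```text
top saucer [0.3736 0.2517 0.0456] [0.3737 0.2514] [0.088 0.089]
top saucer [0.5166 0.271  0.0458] [0.5165 0.2709] [0.088 0.089]
top saucer [ 0.7869 -0.8014  0.1299] [ 0.8121 -0.792 ] [0.108 0.281]
top saucer [ 0.7966 -0.4087  0.1228] [ 0.7903 -0.4119] [0.139 0.233]
top brown [390. 215.] ((510.9442138671875, -321.84912109375), (219.18435668945312, 130.86219787597656), 8.409517288208008)
top brown [ 41. 194.] ((544.7454223632812, 660.8263549804688), (212.04840087890625, 277.74957275390625), 89.78653717041016)
top brown [271. 179.] ((619.3526000976562, -20.716415405273438), (166.19358825683594, 246.3271484375), 5.653744220733643)
top brown [541. 107.] ((823.872802734375, -805.0958862304688), (115.2340087890625, 174.01795959472656), 89.7235336303711)
top brown [290.  27.] ((1070.1282958984375, -33.6728515625), (255.4853057861328, 1790.284912109375), 1.698176383972168)
scene saucer [0.5185 0.2725 0.0457] [0.5189 0.2725] [0.088 0.089]
scene saucer [0.3759 0.2528 0.0461] [0.3762 0.2525] [0.088 0.09 ]
scene saucer [ 0.7999 -0.417   0.1307] [ 0.8005 -0.4177] [0.178 0.241]
scene saucer [-0.475
[... 803 characters left out ...]
4375), (220.5235137939453, 168.50340270996094), 11.546845436096191)
scene brown [179. 156.] ((512.8108520507812, -320.18072509765625), (221.1089324951172, 132.33518981933594), 8.279805183410645)
scene brown [531.  83.] ((-456.679443359375, 106.59980010986328), (535.1185913085938, 177.71084594726562), 23.20392417907715)
scene brown [34. 38.] ((539.888916015625, -1094.451171875), (727.6299438476562, 199.47811889648438), 71.94465637207031)
rack [0.671 0.105 0.02 ]
rack [ 0.696 -0.138  0.02 ]
rack [ 0.545 -0.153  0.02 ]
rack [0.522 0.089 0.02 ]
sq [0.571 0.053 0.135]
st [ 0.577 -0.023  0.155]
co [ 0.583 -0.1    0.145]
jar [ 0.638 -0.018  0.082]
wa [0.632 0.059 0.145]
stout [ 0.649 -0.096  0.14 ]
```

View pics/crop.png

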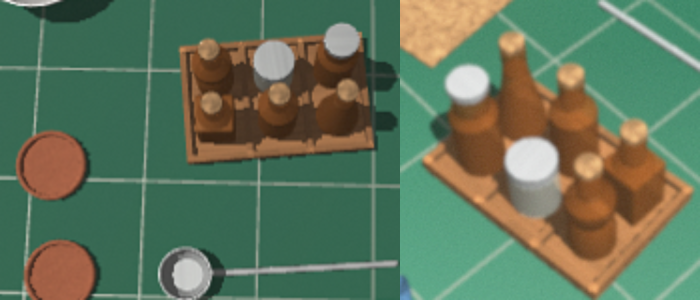

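The close crop confirms my choices: square at (212,100) in the +y lane, straight at (280,92) in the middle, cone at (347,90) at −y, and the jar at the back of the middle lane. The saucer to use is the upper one, at world (0.518, 0.271). Next I turn the tool square to the rack (yaw about 5.7°) and approach the square bottle.

>>> arm_command(deltas=[105,0,0,0,-0.107,105,0,0,0,-0.107,105,0,0,0,-0.107,105,-0.23,-0.37,0,0,105,-0.23,-0.37,0,0,105,-0.23,-0.37,0,0,105,-0.23,-0.37,0,0,105,-0.23,-0.37,0,0,105,-0.23,-0.37,0,0,105,-0.23,-0.37,0,0], grip_force=40)

```text
time_s: 1.15
eef_pos: [0.3336, 0.3639, 0.2482]
tcp_rot: [-0.155, 3.138, -0.0]
force: [0.3, 0.5, -1.7]
grip_width: 0.588
gripper_force: 0.0
```

>>> arm_command(deltas=[105,-0.23,-0.37,0.04,0,105,-0.23,-0.37,0.04,0,105,-0.23,-0.37,0.04,0,105,-0.23,-0.37,0.04,0,105,-0.23,-0.37,0.04,0,105,-0.23,-0.37,0,0,105,-0.23,-0.37,0,0,105,-0.2,-0.3,0,0,105,0,0,0,0,105,0,0,0,0])

```text
time_s: 2.15
eef_pos: [0.5413, 0.095, 0.2278]
tcp_rot: [0.151, -3.137, -0.0]
force: [-0.4, 0.3, -0.9]
grip_width: 0.589
gripper_force: 0.0
```

```bash
cat >> h.py <<'E'
from scipy.spatial.transform import Rotation as Ro
def tool(P,s=None):
    "offset from TCP to world point P, tool axes, units of 0.1 m"
    s=s or env.observe(); return (Ro.from_rotvec(s['tcp_rot']).as_matrix().T@(np.array(P)-s['eef_pos'])/.1).round(3)
def st():
    s=env.observe(); R=Ro.from_rotvec(s['tcp_rot']).as_matrix(); print(round(s['time_s'],2),s['eef_pos'].round(4),'yaw of tool y',np.degrees(np.arctan2(R[1,1],R[0,1])).round(2),'tilt',R[2].round(3),'w',round(s['grip_width'],3),s['gripper_force'],s['force'].round(1)); return s
E
python3 - <<'E'
from h import *
st(); m,im=snap('wrist','w1'); print(m['R'],m['t'])
for n,P in [('sq',(.5715,.053,.135)),('st',(.577,-.023,.155)),('tcp',(.5715,.053,.117))]: print(n,proj(m,P),tool(P))
E
```

```text
2.15 [0.5413 0.095  0.2278] yaw of tool y 95.52 tilt [ 0.001  0.    -1.   ] w 0.589 0.0 [-0.4  0.3 -0.9]
[[-9.61225789e-02  9.95369411e-01  4.31170731e-04]
 [ 9.52073269e-01  9.18150956e-02  2.91764424e-01]
 [ 2.90373795e-01  2.84556550e-02 -9.56490112e-01]] [-0.04198808 -0.55570687  0.20018998]
sq [223.58133491 249.99718758] [-0.265 -0.455  0.929]
st [116.79262198 258.51758048] [-0.245 -1.217  0.728]
tcp [227.27106004 241.09749319] [-0.265 -0.455  1.109]
```

View pics/w1.png

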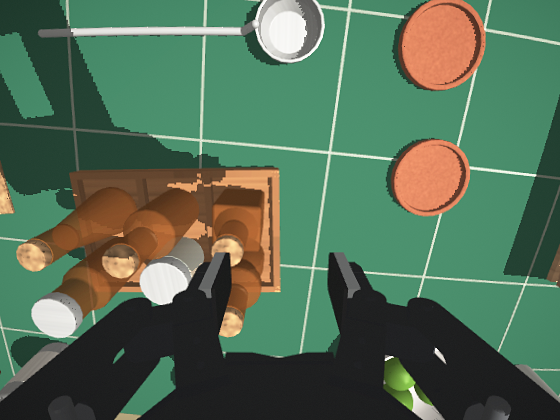

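The wrist view shows the front corks at (229,248) square, (121,261) straight and (35,256) cone, and the jar lid at (168,283).

```bash
python3 - <<'E'
from h import *
m=camera_model('wrist')
for n,uv,z in [('sq',(229,247),.135),('st',(121,261),.155),('co',(35,256),.145),('jar',(168,285),.082),('rackFL',(280,169),.02),('rackFR',(71,172),.02),('saucer',(431,177),.011)]:
    P=onplane(m,uv,z); print(n,P.round(4),tool([P[0],P[1],.118]))
E
```

```text
sq [0.568  0.0579 0.135 ] [-0.235 -0.403  1.099]
st [ 0.5784 -0.0192  0.155 ] [-0.263 -1.181  1.098]
co [ 0.5876 -0.0956  0.145 ] [-0.281 -1.95   1.098]
jar [ 0.642  -0.0106  0.082 ] [-0.905 -1.157  1.098]
rackFL [0.5212 0.0943 0.02  ] [0.195 0.005 1.099]
rackFR [ 0.5467 -0.1447  0.02  ] [ 0.174 -2.399  1.099]
saucer [0.5142 0.2715 0.011 ] [0.093 1.775 1.1  ]
```

>>> arm_command(deltas=[105,-0.05,-0.09,0,0,105,-0.1,-0.17,0,0,105,-0.1,-0.17,0.1,0,105,0,0,0.15,0,105,0,0,0.15,0,105,0,0,0.1,0,105,0,0,0,0,105,0,0,0,0,105,0,0,0,0,105,0,0,0,0])

```text
time_s: 3.2
eef_pos: [0.5709, 0.0555, 0.179]
tcp_rot: [-0.155, 3.137, 0.0]
force: [1.3, 1.1, -0.1]
grip_width: 0.587
gripper_force: 0.0
```

```bash
python3 - <<'E'
from h import *
st(); m,im=snap('wrist','w2'); print(tool((.5695,.0555,.117)),proj(m,(.5695,.0555,.135)))
E
```

```text
3.2 [0.5709 0.0555 0.179 ] yaw of tool y 95.65 tilt [-0.001 -0.    -1.   ] w 0.587 0.0 [ 1.3  1.1 -0.1]
[0.014 0.002 0.619] [280.35989259 242.57986136]
```

View pics/w2.png

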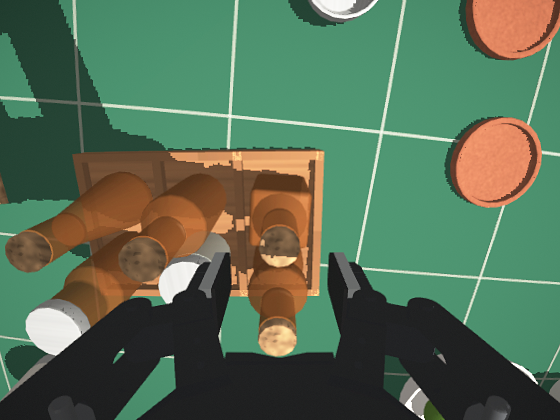

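The square's cork is at (280,246), centred between the fingers. I descend and grip the neck.

>>> arm_command(deltas=[105,0,0,0.1,0,105,0,0,0.15,0,105,0,0,0.15,0,105,0,0,0.15,0,105,0,0,0.06,0,255,0,0,0,0,255,0,0,0,0,255,0,0,0,0,255,0,0,0,0,255,0,0,0,0])

```text
time_s: 4.25
eef_pos: [0.5705, 0.0553, 0.1175]
tcp_rot: [-0.154, 3.137, 0.0]
force: [-0.4, 1.0, -3.8]
grip_width: 0.297
gripper_force: 39.3
```

>>> arm_command(deltas=[255,0,0,0,0,255,0,0,-0.05,0,255,0,0,-0.1,0,255,0,0,-0.2,0,255,0,0,-0.3,0,255,0,0,-0.3,0,255,0,0,-0.3,0,255,0,0,-0.3,0,255,0,0,-0.2,0,255,0,0,0,0])

```text
time_s: 5.25
eef_pos: [0.5721, 0.0555, 0.2963]
tcp_rot: [-0.154, 3.131, 0.0]
force: [0.9, 0.1, -2.8]
grip_width: 0.29
gripper_force: 39.5
```

```bash
python3 - <<'E'
from h import *
st(); snap('scene','s1')
for P in [(.443,-.331),(.512,-.321),(.581,-.311)]: print(tool((*P,.111)))
E
```

```text
5.25 [0.5721 0.0555 0.2963] yaw of tool y 95.63 tilt [-0.006 -0.    -1.   ] w 0.29 39.50234144926071 [ 0.9  0.1 -2.8]
[ 1.661 -3.719  1.824]
[ 0.964 -3.687  1.827]
[ 0.268 -3.656  1.829]
```

View pics/s1.png

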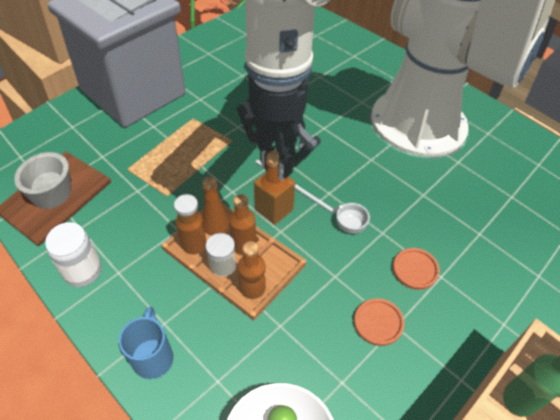

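The square hangs upright from the gripper at (275,190) and is clear of the rack. I carry it to the near end of the mat.

>>> arm_command(deltas=[255,0.07,-0.15,0,0,255,0.13,-0.3,0,0,255,0.18,-0.4,0,0,255,0.18,-0.4,0,0,255,0.18,-0.4,0,0,255,0.18,-0.4,0,0,255,0.18,-0.4,0,0,255,0.18,-0.4,0,0,255,0.18,-0.4,0,0,255,0.13,-0.3,0,0])

```text
time_s: 6.3
eef_pos: [0.4445, -0.3158, 0.2906]
tcp_rot: [0.153, -3.135, -0.002]
force: [0.1, -0.0, -3.2]
grip_width: 0.291
gripper_force: 39.8
```

>>> arm_command(deltas=[255,0.07,-0.17,0.05,0,255,0,0,0.15,0,255,0,0,0.3,0,255,0,0,0.3,0,255,0,0,0.3,0,255,0,0,0.2,0,255,0,0,0.1,0,255,0,0,0,0,255,0,0,0,0,255,0,0,0,0])

```text
time_s: 7.3
eef_pos: [0.4423, -0.3317, 0.1534]
tcp_rot: [-0.154, 3.136, -0.002]
force: [0.4, 0.8, -3.4]
grip_width: 0.29
gripper_force: 39.8
```

```bash
python3 - <<'E'
from h import *
st(); print(tool((.443,-.331,.1120)))
E
```

```text
7.3 [ 0.4423 -0.3317  0.1534] yaw of tool y 95.63 tilt [-0.001 -0.001 -1.   ] w 0.29 39.80479493737221 [ 0.4  0.8 -3.4]
[-0.007  0.007  0.414]
```

>>> arm_command(deltas=[255,0,0,0.1,0,255,0,0,0.12,0,255,0,0,0.1,0,255,0,0,0.05,0,255,0,0,0.03,0,255,0,0,0.02,0,255,0,0,0,0,255,0,0,0,0,255,0,0,0,0,255,0,0,0,0])

```text
time_s: 8.3
eef_pos: [0.4418, -0.3311, 0.1113]
tcp_rot: [0.154, -3.138, -0.0]
force: [-3.2, 4.1, 10.4]
grip_width: 0.294
gripper_force: 41.4
```

```bash
python3 - <<'E'
from h import *
st()
E
```

```text
8.3 [ 0.4418 -0.3311  0.1113] yaw of tool y 95.63 tilt [ 0.  0. -1.] w 0.294 41.37757569551468 [-3.2  4.1 10.4]
```

>>> arm_command(deltas=[105,0,0,0,0,105,0,0,0,0,105,0,0,0,0,105,0,0,-0.05,0,105,0,0,-0.1,0,105,0,0,-0.25,0,105,0,0,-0.3,0,105,0,0,-0.3,0,105,0,0,-0.2,0,105,0,0,0,0])

```text
time_s: 9.3
eef_pos: [0.4433, -0.3323, 0.2342]
tcp_rot: [-0.154, 3.133, -0.006]
force: [0.0, -0.3, 0.0]
grip_width: 0.588
gripper_force: 0.0
```

>>> arm_command(deltas=[105,-0.08,0.15,0,0,105,-0.17,0.3,0,0,105,-0.22,0.4,0,0,105,-0.22,0.4,0,0,105,-0.22,0.4,0,0,105,-0.22,0.4,0,0,105,-0.22,0.4,0,0,105,-0.17,0.3,0,0,105,-0.1,0.15,0,0,105,-0.04,0.06,0,0])

```text
time_s: 10.3
eef_pos: [0.5783, -0.019, 0.2298]
tcp_rot: [0.157, -3.137, -0.0]
force: [0.1, -0.7, -0.2]
grip_width: 0.589
gripper_force: 0.0
```

>>> arm_command(deltas=[105,0,0,0.1,0,105,0,0,0.2,0,105,0,0,0.1,0,105,0,0,0,0,105,0,0,0,0,105,0,0,0,0,105,0,0,0,0,105,0,0,0,0,105,0,0,0,0,105,0,0,0,0])

```text
time_s: 11.3
eef_pos: [0.578, -0.0203, 0.1904]
tcp_rot: [-0.155, 3.138, -0.0]
force: [0.2, -0.5, -0.3]
grip_width: 0.589
gripper_force: 0.0
```

```bash
python3 - <<'E'
from h import *
st(); m,im=snap('wrist','w3'); print(tool((.578,-.0205,.136)),proj(m,(.578,-.0205,.155)))
E
```

```text
11.3 [ 0.578  -0.0203  0.1904] yaw of tool y 95.64 tilt [-0. -0. -1.] w 0.589 0.0 [ 0.2 -0.5 -0.3]
[ 0.    -0.002  0.544] [279.75342544 250.63697724]
```

View pics/w3.png

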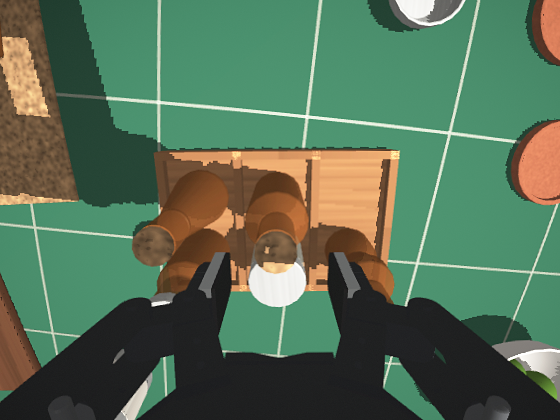

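The straight's cork is at (277,252), centred between the fingers.

>>> arm_command(deltas=[105,0,-0.01,0.1,0,105,0,0,0.15,0,105,0,0,0.15,0,105,0,0,0.1,0,105,0,0,0.05,0,255,0,0,0,0,255,0,0,0,0,255,0,0,0,0,255,0,0,0,0,255,0,0,0,0])

```text
time_s: 12.35
eef_pos: [0.578, -0.0213, 0.1355]
tcp_rot: [-0.154, 3.138, -0.0]
force: [-0.5, 0.7, -3.7]
grip_width: 0.293
gripper_force: 39.3
```

>>> arm_command(deltas=[255,0,0,0,0,255,0,0,-0.05,0,255,0,0,-0.1,0,255,0,0,-0.2,0,255,0,0,-0.3,0,255,0,0,-0.3,0,255,0,0,-0.3,0,255,0,0,-0.3,0,255,0,0,-0.2,0,255,0,0,0,0])

```text
time_s: 13.35
eef_pos: [0.5796, -0.0214, 0.3143]
tcp_rot: [-0.154, 3.131, -0.001]
force: [0.4, 0.4, -2.6]
grip_width: 0.294
gripper_force: 39.6
```

```bash
python3 - <<'E'
from h import *
st(); print(tool((.512,-.321,.130)))
E
```

```text
13.35 [ 0.5796 -0.0214  0.3143] yaw of tool y 95.64 tilt [-0.006 -0.001 -1.   ] w 0.294 39.60763558745384 [ 0.4  0.4 -2.6]
[ 0.979 -2.914  1.84 ]
```

>>> arm_command(deltas=[255,0.05,-0.15,0,0,255,0.1,-0.3,0,0,255,0.13,-0.38,0,0,255,0.13,-0.38,0,0,255,0.13,-0.38,0,0,255,0.13,-0.38,0,0,255,0.13,-0.38,0,0,255,0.1,-0.3,0,0,255,0.06,-0.2,0,0,255,0.02,-0.06,0,0])

```text
time_s: 14.35
eef_pos: [0.5072, -0.3229, 0.3084]
tcp_rot: [0.151, -3.135, -0.001]
force: [-0.8, 0.9, -3.2]
grip_width: 0.297
gripper_force: 39.9
```

>>> arm_command(deltas=[255,0,0,0.05,0,255,0,0,0.15,0,255,0,0,0.3,0,255,0,0,0.3,0,255,0,0,0.3,0,255,0,0,0.2,0,255,0,0,0.1,0,255,0,0,0,0,255,0,0,0,0,255,0,0,0,0])

```text
time_s: 15.35
eef_pos: [0.5099, -0.3207, 0.1715]
tcp_rot: [-0.155, 3.136, -0.002]
force: [-0.2, -0.0, -2.0]
grip_width: 0.291
gripper_force: 39.8
```

```bash
python3 - <<'E'
from h import *
st(); print(tool((.512,-.321,.1295)))
E
```

```text
15.35 [ 0.5099 -0.3207  0.1715] yaw of tool y 95.66 tilt [-0.002 -0.001 -1.   ] w 0.291 39.78988856077194 [-0.2 -0.  -2. ]
[-0.02  -0.004  0.42 ]
```

>>> arm_command(deltas=[255,-0.02,0,0.1,0,255,0,0,0.12,0,255,0,0,0.1,0,255,0,0,0.05,0,255,0,0,0.03,0,255,0,0,0.02,0,255,0,0,0,0,255,0,0,0,0,255,0,0,0,0,255,0,0,0,0])

```text
time_s: 16.35
eef_pos: [0.5111, -0.3204, 0.1291]
tcp_rot: [-0.154, 3.138, -0.0]
force: [-2.6, 1.1, 6.1]
grip_width: 0.294
gripper_force: 40.7
```

```bash
python3 - <<'E'
from h import *
st()
E
```

```text
16.35 [ 0.5111 -0.3204  0.1291] yaw of tool y 95.63 tilt [-0. -0. -1.] w 0.294 40.65305829048157 [-2.6  1.1  6.1]
```

>>> arm_command(deltas=[105,0,0,0,0,105,0,0,0,0,105,0,0,0,0,105,0,0,-0.05,0,105,0,0,-0.1,0,105,0,0,-0.25,0,105,0,0,-0.3,0,105,0,0,-0.3,0,105,0,0,-0.2,0,105,0,0,0,0])

```text
time_s: 17.35
eef_pos: [0.5127, -0.3214, 0.2524]
tcp_rot: [-0.154, 3.132, -0.006]
force: [0.1, 1.5, 0.3]
grip_width: 0.586
gripper_force: 0.0
```

>>> arm_command(deltas=[105,-0.07,0.15,0,0,105,-0.14,0.3,0,0,105,-0.18,0.4,0,0,105,-0.18,0.4,0,0,105,-0.18,0.4,0,0,105,-0.14,0.3,0,0,105,-0.07,0.15,0,0,105,-0.01,0.03,0.1,0,105,0,0,0.3,0,105,0,0,0.2,0])

```text
time_s: 18.35
eef_pos: [0.5853, -0.0994, 0.1858]
tcp_rot: [0.154, -3.136, 0.0]
force: [-1.1, 0.1, -0.1]
grip_width: 0.588
gripper_force: 0.0
```

>>> arm_command(deltas=[105,0,0,0,0,105,0,0,0,0,105,0,0,0,0,105,0,0,0,0,105,0,0,0,0,105,0,0,0,0,105,0,0,0,0,105,0,0,0,0,105,0,0,0,0,105,0,0,0,0])

```text
time_s: 19.35
eef_pos: [0.5867, -0.0988, 0.1883]
tcp_rot: [0.154, -3.138, -0.0]
force: [0.7, -0.0, -0.6]
grip_width: 0.588
gripper_force: 0.0
```

```bash
python3 - <<'E'
from h import *
st(); m,im=snap('wrist','w4'); P=(.5857,-.099); print(tool((*P,.127)),proj(m,(*P,.145)))
E
```

```text
19.35 [ 0.5867 -0.0988  0.1883] yaw of tool y 95.64 tilt [ 0.  0. -1.] w 0.588 0.0 [ 0.7 -0.  -0.6]
[ 0.01  -0.001  0.613] [279.94747766 243.76943556]
```

View pics/w4.png

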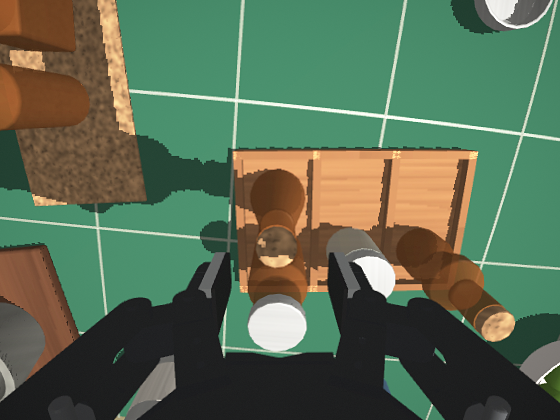

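The cone's cork is at (277,246), centred between the fingers. The square and straight bottles are standing on the mat.

>>> arm_command(deltas=[105,0,-0.01,0.1,0,105,0,0,0.15,0,105,0,0,0.15,0,105,0,0,0.15,0,105,0,0,0.06,0,255,0,0,0,0,255,0,0,0,0,255,0,0,0,0,255,0,0,0,0,255,0,0,0,0])

```text
time_s: 20.4
eef_pos: [0.5869, -0.0999, 0.1276]
tcp_rot: [-0.154, 3.137, -0.0]
force: [-0.9, -0.6, -3.2]
grip_width: 0.294
gripper_force: 39.3
```

>>> arm_command(deltas=[255,0,0,0,0,255,0,0,-0.05,0,255,0,0,-0.1,0,255,0,0,-0.2,0,255,0,0,-0.3,0,255,0,0,-0.3,0,255,0,0,-0.3,0,255,0,0,-0.3,0,255,0,0,-0.2,0,255,0,0,0,0])

```text
time_s: 21.4
eef_pos: [0.5884, -0.1001, 0.3064]
tcp_rot: [-0.154, 3.131, -0.002]
force: [0.8, 0.3, -2.2]
grip_width: 0.296
gripper_force: 39.7
```

>>> arm_command(deltas=[255,0.03,-0.15,0,0,255,0.04,-0.3,0,0,255,0.05,-0.4,0,0,255,0.05,-0.4,0,0,255,0.04,-0.35,0,0,255,0.04,-0.3,0,0,255,0.02,-0.15,0,0,255,0,-0.05,0,0,255,0,0,0,0,255,0,0,0,0])

```text
time_s: 22.4
eef_pos: [0.5805, -0.3104, 0.3019]
tcp_rot: [0.155, -3.137, -0.001]
force: [0.4, 0.3, -1.4]
grip_width: 0.291
gripper_force: 39.8
```

```bash
python3 - <<'E'
from h import *
st(); print(tool((.581,-.311,.121)))
E
```

```text
22.4 [ 0.5805 -0.3104  0.3019] yaw of tool y 95.67 tilt [ 0.001  0.001 -1.   ] w 0.291 39.849253445863724 [ 0.4  0.3 -1.4]
[-0.005 -0.008  1.809]
```

>>> arm_command(deltas=[255,0,0,0.05,0,255,0,0,0.15,0,255,0,0,0.3,0,255,0,0,0.3,0,255,0,0,0.3,0,255,0,0,0.2,0,255,0,0,0.1,0,255,0,0,0,0,255,0,0,0,0,255,0,0,0,0])

```text
time_s: 23.4
eef_pos: [0.5814, -0.3118, 0.1637]
tcp_rot: [-0.155, 3.136, -0.002]
force: [-0.5, -0.0, -1.2]
grip_width: 0.294
gripper_force: 39.8
```

>>> arm_command(deltas=[255,0,0,0.1,0,255,0,0,0.12,0,255,0,0,0.1,0,255,0,0,0.04,0,255,0,0,0.03,0,255,0,0,0.01,0,255,0,0,0.01,0,255,0,0,0,0,255,0,0,0,0,255,0,0,0,0])

```text
time_s: 24.4
eef_pos: [0.5807, -0.3115, 0.1216]
tcp_rot: [-0.154, 3.137, -0.0]
force: [0.5, -0.4, -3.0]
grip_width: 0.292
gripper_force: 39.9
```

```bash
python3 - <<'E'
from h import *
st()
E
```

```text
24.4 [ 0.5807 -0.3115  0.1216] yaw of tool y 95.63 tilt [-0. -0. -1.] w 0.292 39.89027917385101 [ 0.5 -0.4 -3. ]
```

>>> arm_command(deltas=[255,0,0,0.006,0,255,0,0,0.006,0,255,0,0,0,0,105,0,0,0,0,105,0,0,0,0,105,0,0,0,0,105,0,0,-0.05,0,105,0,0,-0.1,0,105,0,0,-0.25,0,105,0,0,-0.3,0])

```text
time_s: 25.4
eef_pos: [0.58, -0.3112, 0.1906]
tcp_rot: [0.154, -3.136, -0.001]
force: [0.4, -0.5, -0.6]
grip_width: 0.589
gripper_force: 0.0
```

>>> arm_command(deltas=[0,0,0,-0.3,0,0,0,0,-0.3,0,0,0,0,-0.1,0,0,0,0,0,0,0,0,0,0,0,0,0,0,0,0,0,0,0,0,0,0,0,0,0,0,0,0,0,0,0,0,0,0,0,0])

```text
time_s: 26.4
eef_pos: [0.5805, -0.3114, 0.2598]
tcp_rot: [0.155, -3.137, -0.0]
force: [0.4, -0.8, 0.5]
grip_width: 1.003
gripper_force: 0.0
```

```bash
python3 - <<'E'
from h import *
print(st()['joints'].round(3)); snap('scene','s2'); print(tool((.6402,-.0145,.06)))
E
```

```text
26.4 [ 0.5805 -0.3114  0.2598] yaw of tool y 95.64 tilt [ 0.  0. -1.] w 1.003 0.0 [ 0.4 -0.8  0.5]
[-0.495  0.396  1.544  0.     1.202 -2.164]
[-0.886  2.897  2.   ]
```

View pics/s2.png

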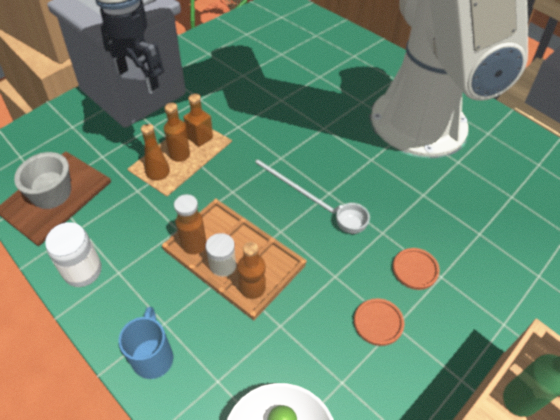

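All three bottles stand upright on the mat, with necks at (150,150), (173,125) and (197,115). The jar is untouched at (221,255). I move over the jar and turn the tool 90° so the fingers close along the empty lane.

>>> arm_command(deltas=[0,-0.05,0.15,0,0,0,-0.09,0.3,0,0,0,-0.12,0.4,0,0,0,-0.12,0.4,0,0,0,-0.12,0.4,0,0,0,-0.12,0.4,0,0,0,-0.12,0.4,0,0,0,-0.09,0.3,0,0,0,-0.04,0.1,0,0,0,-0.02,0.05,0,0])

```text
time_s: 27.45
eef_pos: [0.6407, -0.0125, 0.2601]
tcp_rot: [0.157, -3.138, 0.0]
force: [0.3, -0.4, 0.3]
grip_width: 1.0
gripper_force: 0.0
```

>>> arm_command(deltas=[0,0,0,0,0.1,0,0,0,0,0.13,0,0,0,0,0.13,0,0,0,0,0.13,0,0,0,0,0.13,0,0,0,0,0.13,0,0,0,0,0.13,0,0,0,0,0.13,0,0,0,0,0.13,0,0,0,0,0.13])

```text
time_s: 28.45
eef_pos: [0.6404, -0.0154, 0.2601]
tcp_rot: [1.824, 2.558, -0.001]
force: [-0.3, 0.4, -0.2]
grip_width: 1.006
gripper_force: 0.0
```

>>> arm_command(deltas=[0,0,0,0,0.13,0,0,0,0,0.1,0,0,0,0.1,0,0,0,0,0.2,0,0,0,0,0.2,0,0,0,0,0.1,0,0,0,0,0,0,0,0,0,0,0,0,0,0,0,0,0,0,0,0,0])

```text
time_s: 29.45
eef_pos: [0.6412, -0.0142, 0.2011]
tcp_rot: [2.108, 2.327, 0.002]
force: [-0.3, 0.8, -0.6]
grip_width: 0.997
gripper_force: 0.0
```

```bash
python3 - <<'E'
from h import *
print(st()['joints'].round(3)); m,im=snap('wrist','w5'); P=(.6402,-.0145); print(tool((*P,.06)),proj(m,(*P,.082)))
E
```

```text
29.45 [ 0.6412 -0.0142  0.2011] yaw of tool y 5.65 tilt [-0.     0.002 -1.   ] w 0.997 0.0 [-0.3  0.8 -0.6]
[-0.024  0.423  1.641 -0.     1.077 -0.123]
[-0.002 -0.011  1.409] [277.94943805 208.17561966]
```

View pics/w5.png

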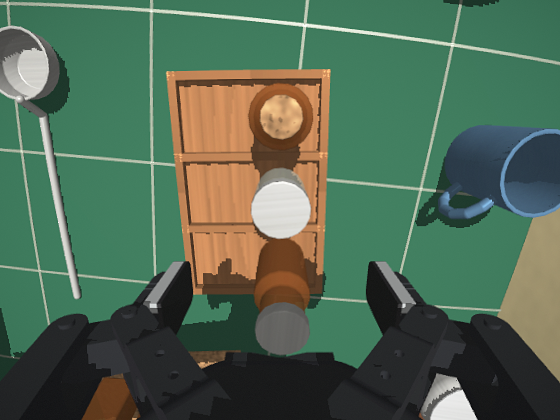

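The jar lid is centred at (281,209) with its front and back clear. I descend and grip.

>>> arm_command(deltas=[0,0,0,0.1,0,0,0,0,0.2,0,0,0,0,0.25,0,0,0,0,0.25,0,0,0,0,0.25,0,0,0,0,0.2,0,0,0,0,0.1,0,0,0,0,0.04,0,0,0,0,0,0,0,0,0,0,0])

```text
time_s: 30.5
eef_pos: [0.6413, -0.0141, 0.062]
tcp_rot: [2.109, 2.327, 0.001]
force: [-1.0, 0.2, 0.7]
grip_width: 0.998
gripper_force: 0.0
```

>>> arm_command(deltas=[255,0,0,0,0,255,0,0,0,0,255,0,0,0,0,255,0,0,0,0,255,0,0,0,0,255,0,0,0,0,255,0,0,0,0,255,0,0,0,0,255,0,0,0,0,255,0,0,0,0])

```text
time_s: 31.5
eef_pos: [0.6413, -0.0141, 0.0621]
tcp_rot: [2.109, 2.327, 0.002]
force: [-1.0, -0.1, 6.3]
grip_width: 0.596
gripper_force: 41.4
```

```bash
python3 - <<'E'
from h import *
st(); m,im=snap('scene','s3')
E
```

```text
31.5 [ 0.6413 -0.0141  0.0621] yaw of tool y 5.64 tilt [-0.     0.002 -1.   ] w 0.596 41.436575402040035 [-1.  -0.1  6.3]
```

>>> arm_command(deltas=[255,0,0,-0.05,0,255,0,0,-0.1,0,255,0,0,-0.2,0,255,0,0,-0.3,0,255,0,0,-0.3,0,255,0,0,-0.3,0,255,0,0,-0.3,0,255,0,0,-0.2,0,255,0,0,-0.1,0,255,0,0,0,0])

```text
time_s: 32.55
eef_pos: [0.6412, -0.0142, 0.2477]
tcp_rot: [2.108, 2.327, 0.002]
force: [0.6, 0.3, -3.0]
grip_width: 0.598
gripper_force: 42.1
```

>>> arm_command(deltas=[255,0.15,-0.05,0,0,255,0.3,-0.1,0,0,255,0.4,-0.13,0,0,255,0.4,-0.13,0,0,255,0.4,-0.13,0,0,255,0.4,-0.13,0,0,255,0.4,-0.13,0,0,255,0.3,-0.1,0,0,255,0.15,-0.04,0,0,255,0.07,-0.01,0,0])

```text
time_s: 33.55
eef_pos: [0.5155, 0.2733, 0.245]
tcp_rot: [-2.107, -2.329, 0.003]
force: [-0.4, -0.8, -2.3]
grip_width: 0.6
gripper_force: 42.2
```

>>> arm_command(deltas=[255,0,0,0.1,0,255,0,0,0.2,0,255,0,0,0.25,0,255,0,0,0.15,0,255,0,0,0.1,0,255,0,0,0,0,255,0,0,0,0,255,0,0,0,0,255,0,0,0,0,255,0,0,0,0])

```text
time_s: 34.55
eef_pos: [0.5172, 0.2723, 0.1668]
tcp_rot: [2.109, 2.328, 0.002]
force: [-0.6, 0.4, -2.4]
grip_width: 0.6
gripper_force: 42.2
```

```bash
python3 - <<'E'
from h import *
st(); print(tool((.517,.2715,.0581))); m,im=snap('wrist','w6'); print(proj(m,(.517,.2715,.011)))
h=cv2.cvtColor(im,cv2.COLOR_RGB2HSV); mask=cv2.inRange(h,(3,110,90),(12,255,255))
cs,_=cv2.findContours(mask,cv2.RETR_EXTERNAL,cv2.CHAIN_APPROX_NONE)
for c in cs:
    if cv2.contourArea(c)>1500:
        W=np.array([onplane(m,p[0],.011)[:2] for p in c]).astype(np.float32); print(c.mean(0),cv2.minEnclosingCircle(W),cv2.fitEllipse(W))
E
```

```text
34.55 [0.5172 0.2723 0.1668] yaw of tool y 5.64 tilt [ 0.     0.001 -1.   ] w 0.6 42.17309491010383 [-0.6  0.4 -2.4]
[-0.008 -0.004  1.087]
[278.81722972 197.82560639]
[[133.84555985 200.36679537]] ((0.3749232590198517, 0.2532649040222168), 0.04765154421329498) ((0.3746187686920166, 0.25306716561317444), (0.08973357826471329, 0.09359238296747208), 133.17800903320312)
[[278.26315789 188.34210526]] ((0.5163870453834534, 0.2725657522678375), 0.04584177955985069) ((0.5157417058944702, 0.2806757092475891), (0.07328125834465027, 0.09442485868930817), 97.12858581542969)
```

View pics/w6.png

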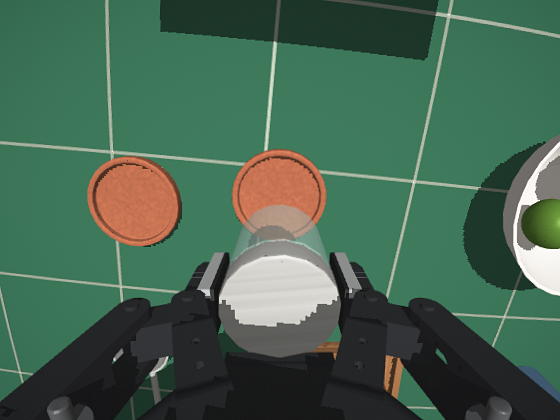

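The saucer at (279,195) lies straight under the held jar, so I lower it.

>>> arm_command(deltas=[255,0,0,0.1,0,255,0,0,0.2,0,255,0,0,0.2,0,255,0,0,0.2,0,255,0,0,0.15,0,255,0,0,0.1,0,255,0,0,0.06,0,255,0,0,0.03,0,255,0,0,0.02,0,255,0,0,0,0])

```text
time_s: 35.6
eef_pos: [0.5172, 0.2722, 0.0604]
tcp_rot: [2.109, 2.328, 0.001]
force: [0.8, 0.2, -1.7]
grip_width: 0.599
gripper_force: 42.2
```

>>> arm_command(deltas=[255,0,0,0.01,0,255,0,0,0.01,0,255,0,0,0,0,255,0,0,0,0,255,0,0,0,0,255,0,0,0,0,255,0,0,0,0,255,0,0,0,0,255,0,0,0,0,255,0,0,0,0])

```text
time_s: 36.6
eef_pos: [0.517, 0.2721, 0.0581]
tcp_rot: [2.11, 2.328, 0.0]
force: [-0.3, 1.3, -0.1]
grip_width: 0.595
gripper_force: 42.2
```

>>> arm_command(deltas=[255,0,0,0.004,0,60,0,0,0,0,0,0,0,0,0,0,0,0,0,0,0,0,0,0,0,0,0,0,0,0,0,0,0,-0.05,0,0,0,0,-0.1,0,0,0,0,-0.2,0,0,0,0,-0.3,0])

```text
time_s: 37.6
eef_pos: [0.5161, 0.2717, 0.1229]
tcp_rot: [-2.109, -2.327, 0.003]
force: [0.6, -0.1, 0.6]
grip_width: 0.997
gripper_force: 0.0
```

>>> arm_command(deltas=[0,0,0,-0.3,0,0,0,0,-0.3,0,0,0,0,-0.3,0,0,0,0,-0.3,0,0,0,0,-0.1,0,0,0,0,0,0,0,0,0,0,0,0,0,0,0,0,0,0,0,0,0,0,0,0,0,0])

```text
time_s: 38.6
eef_pos: [0.5166, 0.2719, 0.2517]
tcp_rot: [-2.109, -2.328, 0.002]
force: [-0.1, -0.8, -0.8]
grip_width: 1.002
gripper_force: 0.0
```

```bash
python3 - <<'E'
from h import *
print(st()['joints']); m,im=snap('wrist','w7'); print(proj(m,(.517,.272,.078)),proj(m,(.5165,.272,.012)))
print(tool((.5807,-.3115,.26)))
E
```

```text
38.6 [0.5166 0.2719 0.2517] yaw of tool y 5.63 tilt [-0.001 -0.002 -1.   ] w 1.002 0.0 [-0.1 -0.8 -0.8]
[4.81963016e-01 2.86976331e-01 1.71914181e+00 2.96850604e-05
 1.13714671e+00 3.83603394e-01]
[279.95843015 192.39183064] [279.46913579 179.51109592]
[-5.869  0.064 -0.078]
```

View pics/w7.png

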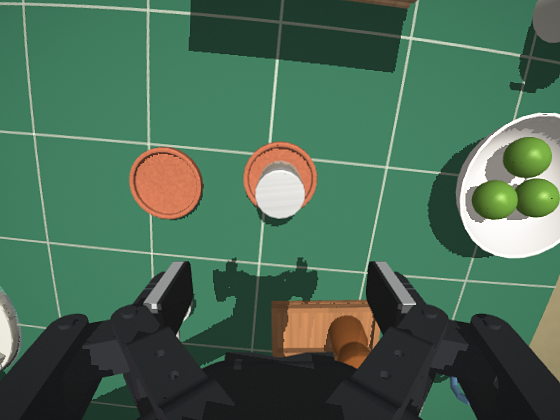

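The jar stands upright and centred on the farther saucer, with its lid at (280,193). Now I turn back and fetch the cone.

>>> arm_command(deltas=[105,0,0,0,-0.1,105,0,0,0,-0.13,105,0,0,0,-0.13,105,0,0,0,-0.13,105,0,0,0,-0.13,105,0,0,0,-0.13,105,0,0,0,-0.13,105,0,0,0,-0.13,105,0,0,0,-0.13,105,0,0,0,-0.13])

```text
time_s: 39.65
eef_pos: [0.5169, 0.2721, 0.2523]
tcp_rot: [-0.215, -3.134, 0.0]
force: [0.5, -0.2, -0.3]
grip_width: 0.591
gripper_force: 0.0
```

>>> arm_command(deltas=[105,0,0,0,-0.13,105,0,0,0,-0.1,105,0,0,0,0,105,0,-0.15,0,0,105,0,-0.3,0,0,105,0,-0.42,0,0,105,0,-0.42,0,0,105,0,-0.42,0,0,105,0,-0.42,0,0,105,0,-0.42,0,0])

```text
time_s: 40.65
eef_pos: [0.5415, 0.0158, 0.2527]
tcp_rot: [-0.15, 3.138, -0.0]
force: [0.0, 0.3, 0.3]
grip_width: 0.586
gripper_force: 0.0
```

>>> arm_command(deltas=[105,-0.06,-0.42,0,0,105,0,-0.42,0,0,105,0,-0.42,0,0,105,0,-0.42,0,0,105,0,-0.42,0,0,105,0,-0.42,0,0,105,0,-0.42,0,0,105,0,-0.3,0,0,105,0,-0.08,0,0,105,0,0,0,0])

```text
time_s: 41.65
eef_pos: [0.5797, -0.3129, 0.2522]
tcp_rot: [0.148, -3.137, -0.0]
force: [0.3, 0.3, -0.2]
grip_width: 0.587
gripper_force: 0.0
```

```bash
python3 - <<'E'
from h import *
st(); print(tool((.5807,-.3115,.1208)))
E
```

```text
41.65 [ 0.5797 -0.3129  0.2522] yaw of tool y 95.42 tilt [ 0.001  0.    -1.   ] w 0.587 0.0 [ 0.3  0.3 -0.2]
[-0.012  0.013  1.314]
```

>>> arm_command(deltas=[105,-0.01,0.01,0.1,0,105,0,0,0.2,0,105,0,0,0.3,0,105,0,0,0.3,0,105,0,0,0.2,0,105,0,0,0.1,0,105,0,0,0.08,0,105,0,0,0.03,0,105,0,0,0,0,255,0,0,0,0])

```text
time_s: 42.65
eef_pos: [0.582, -0.3106, 0.1226]
tcp_rot: [-0.154, 3.137, -0.001]
force: [0.6, 0.3, 0.2]
grip_width: 0.438
gripper_force: 0.0
```

>>> arm_command(deltas=[255,0,0,0,0,255,0,0,0,0,255,0,0,0,0,255,0,0,0,0,255,0,0,0,0,255,0,0,0,0,255,0,0,0,0,255,0,0,0,0,255,0,0,0,0,255,0,0,0,0])

```text
time_s: 43.65
eef_pos: [0.5821, -0.311, 0.1227]
tcp_rot: [-0.154, 3.136, -0.002]
force: [0.6, -2.6, 6.3]
grip_width: 0.292
gripper_force: 39.8
```

>>> arm_command(deltas=[255,0,0,0,0,255,0,0,-0.05,0,255,0,0,-0.1,0,255,0,0,-0.2,0,255,0,0,-0.3,0,255,0,0,-0.3,0,255,0,0,-0.3,0,255,0,0,-0.3,0,255,0,0,-0.2,0,255,0,0,0,0])

```text
time_s: 44.65
eef_pos: [0.5826, -0.3109, 0.3005]
tcp_rot: [-0.154, 3.133, -0.004]
force: [0.5, 0.5, -1.9]
grip_width: 0.291
gripper_force: 39.6
```

```bash
python3 - <<'E'
from h import *
st(); print(tool((.5869,-.0999,.1276)))
E
```

```text
44.65 [ 0.5826 -0.3109  0.3005] yaw of tool y 95.64 tilt [-0.005 -0.003 -1.   ] w 0.291 39.62003454566002 [ 0.5  0.5 -1.9]
[-0.242  2.1    1.724]
```

>>> arm_command(deltas=[255,-0.02,0.15,0,0,255,-0.04,0.3,0,0,255,-0.05,0.4,0,0,255,-0.05,0.4,0,0,255,-0.04,0.35,0,0,255,-0.03,0.3,0,0,255,-0.02,0.15,0,0,255,0,0.05,0,0,255,0,0,0,0,255,0,0,0,0])

```text
time_s: 45.65
eef_pos: [0.5856, -0.0998, 0.2963]
tcp_rot: [0.154, -3.137, 0.001]
force: [-0.5, -0.2, -2.9]
grip_width: 0.293
gripper_force: 39.7
```

>>> arm_command(deltas=[255,0,0,0.05,0,255,0,0,0.15,0,255,0,0,0.3,0,255,0,0,0.3,0,255,0,0,0.2,0,255,0,0,0.2,0,255,0,0,0.1,0,255,0,0,0,0,255,0,0,0,0,255,0,0,0,0])

```text
time_s: 46.65
eef_pos: [0.5864, -0.0992, 0.1677]
tcp_rot: [-0.154, 3.136, -0.001]
force: [-0.3, -0.3, -2.6]
grip_width: 0.292
gripper_force: 39.7
```

```bash
python3 - <<'E'
from h import *
st(); print(tool((.588,-.0997,.1296)))
E
```

```text
46.65 [ 0.5864 -0.0992  0.1677] yaw of tool y 95.63 tilt [-0.002 -0.    -1.   ] w 0.292 39.665027260780334 [-0.3 -0.3 -2.6]
[-0.015 -0.007  0.381]
```

>>> arm_command(deltas=[255,-0.01,-0.01,0.1,0,255,0,0,0.1,0,255,0,0,0.08,0,255,0,0,0.05,0,255,0,0,0.03,0,255,0,0,0.01,0,255,0,0,0,0,255,0,0,0,0,255,0,0,0,0,255,0,0,0,0])

```text
time_s: 47.65
eef_pos: [0.587, -0.0999, 0.13]
tcp_rot: [-0.155, 3.137, -0.0]
force: [-1.3, -0.1, -2.2]
grip_width: 0.295
gripper_force: 39.7
```

Not quite in contact yet, so I ease down further.

>>> arm_command(deltas=[255,0,0,0.005,0,255,0,0,0.005,0,255,0,0,0.005,0,255,0,0,0,0,255,0,0,0,0,255,0,0,0,0,255,0,0,0,0,255,0,0,0,0,255,0,0,0,0,255,0,0,0,0])

```text
time_s: 48.65
eef_pos: [0.5871, -0.0999, 0.1286]
tcp_rot: [-0.154, 3.137, -0.0]
force: [-1.8, -0.5, 5.7]
grip_width: 0.291
gripper_force: 40.4
```

>>> arm_command(deltas=[105,0,0,0,0,105,0,0,0,0,105,0,0,0,0,105,0,0,-0.05,0,105,0,0,-0.1,0,105,0,0,-0.25,0,105,0,0,-0.3,0,105,0,0,-0.3,0,105,0,0,-0.2,0,105,0,0,0,0])

```text
time_s: 49.65
eef_pos: [0.5887, -0.1001, 0.2524]
tcp_rot: [-0.154, 3.132, -0.002]
force: [-0.1, -0.1, -0.0]
grip_width: 0.591
gripper_force: 0.0
```

>>> arm_command(deltas=[105,0.07,-0.15,0,0,105,0.14,-0.3,0,0,105,0.18,-0.4,0,0,105,0.18,-0.4,0,0,105,0.18,-0.4,0,0,105,0.14,-0.3,0,0,105,0.07,-0.15,0,0,105,0.02,-0.02,0,0,105,0,0,0,0,105,0,0,0,0])

```text
time_s: 50.65
eef_pos: [0.5103, -0.3193, 0.2479]
tcp_rot: [0.156, -3.137, -0.001]
force: [-1.1, 0.1, -0.1]
grip_width: 0.583
gripper_force: 0.0
```

```bash
python3 - <<'E'
from h import *
st(); print(tool((.5111,-.3204,.1295)))
E
```

```text
50.65 [ 0.5103 -0.3193  0.2479] yaw of tool y 95.68 tilt [ 0.     0.001 -1.   ] w 0.583 0.0 [-1.1  0.1 -0.1]
[-0.007 -0.013  1.184]
```

>>> arm_command(deltas=[105,0,-0.01,0.1,0,105,0,0,0.2,0,105,0,0,0.3,0,105,0,0,0.25,0,105,0,0,0.15,0,105,0,0,0.1,0,105,0,0,0.07,0,105,0,0,0.02,0,105,0,0,0,0,255,0,0,0,0])

```text
time_s: 51.65
eef_pos: [0.5107, -0.3218, 0.13]
tcp_rot: [-0.154, 3.137, -0.001]
force: [-0.0, -0.4, 0.6]
grip_width: 0.433
gripper_force: 0.0
```

>>> arm_command(deltas=[255,0,0,0,0,255,0,0,0,0,255,0,0,0,0,255,0,0,0,0,255,0,0,0,0,255,0,0,0,0,255,0,0,0,0,255,0,0,0,0,255,0,0,0,0,255,0,0,0,0])

```text
time_s: 52.65
eef_pos: [0.5107, -0.3216, 0.1301]
tcp_rot: [-0.154, 3.137, -0.001]
force: [-0.8, 2.0, 6.5]
grip_width: 0.295
gripper_force: 39.4
```

>>> arm_command(deltas=[255,0,0,0,0,255,0,0,-0.05,0,255,0,0,-0.1,0,255,0,0,-0.2,0,255,0,0,-0.3,0,255,0,0,-0.3,0,255,0,0,-0.3,0,255,0,0,-0.3,0,255,0,0,-0.2,0,255,0,0,0,0])

```text
time_s: 53.65
eef_pos: [0.5113, -0.3222, 0.3078]
tcp_rot: [-0.154, 3.133, -0.005]
force: [0.2, -0.6, -3.6]
grip_width: 0.293
gripper_force: 39.8
```

```bash
python3 - <<'E'
from h import *
st(); print(tool((.578,-.0213,.1355)))
E
```

```text
53.65 [ 0.5113 -0.3222  0.3078] yaw of tool y 95.63 tilt [-0.004 -0.004 -1.   ] w 0.293 39.762591272592545 [ 0.2 -0.6 -3.6]
[-0.951  2.935  1.717]
```

>>> arm_command(deltas=[255,-0.05,0.15,0,0,255,-0.1,0.3,0,0,255,-0.13,0.38,0,0,255,-0.13,0.38,0,0,255,-0.13,0.38,0,0,255,-0.13,0.38,0,0,255,-0.13,0.38,0,0,255,-0.1,0.3,0,0,255,-0.05,0.2,0,0,255,-0.01,0.08,0,0])

```text
time_s: 54.65
eef_pos: [0.5761, -0.0177, 0.3024]
tcp_rot: [0.158, -3.135, -0.001]
force: [-0.5, -0.5, -2.6]
grip_width: 0.292
gripper_force: 40.0
```

>>> arm_command(deltas=[255,0,0,0.05,0,255,0,0,0.15,0,255,0,0,0.3,0,255,0,0,0.3,0,255,0,0,0.2,0,255,0,0,0.2,0,255,0,0,0.1,0,255,0,0,0,0,255,0,0,0,0,255,0,0,0,0])

```text
time_s: 55.65
eef_pos: [0.5776, -0.0207, 0.1752]
tcp_rot: [-0.154, 3.136, -0.0]
force: [0.4, 0.5, -2.6]
grip_width: 0.291
gripper_force: 39.9
```

```bash
python3 - <<'E'
from h import *
st(); print(tool((.578,-.0217,.1365)))
E
```

```text
55.65 [ 0.5776 -0.0207  0.1752] yaw of tool y 95.62 tilt [-0.002 -0.    -1.   ] w 0.291 39.87981051206589 [ 0.4  0.5 -2.6]
[-0.002 -0.01   0.387]
```

>>> arm_command(deltas=[255,0,-0.01,0.1,0,255,0,0,0.1,0,255,0,0,0.08,0,255,0,0,0.05,0,255,0,0,0.03,0,255,0,0,0.015,0,255,0,0,0.005,0,255,0,0,0.005,0,255,0,0,0,0,255,0,0,0,0])

```text
time_s: 56.65
eef_pos: [0.5773, -0.0214, 0.1361]
tcp_rot: [-0.154, 3.137, -0.0]
force: [-1.0, 1.2, 0.9]
grip_width: 0.292
gripper_force: 40.3
```

>>> arm_command(deltas=[105,0,0,0,0,105,0,0,0,0,105,0,0,0,0,105,0,0,-0.05,0,105,0,0,-0.1,0,105,0,0,-0.25,0,105,0,0,-0.3,0,105,0,0,-0.3,0,105,0,0,-0.2,0,105,0,0,0,0])

```text
time_s: 57.65
eef_pos: [0.5789, -0.0215, 0.2598]
tcp_rot: [-0.154, 3.132, -0.001]
force: [1.3, -0.4, 0.2]
grip_width: 0.587
gripper_force: 0.0
```

>>> arm_command(deltas=[105,0.08,-0.15,0,0,105,0.17,-0.3,0,0,105,0.22,-0.4,0,0,105,0.22,-0.4,0,0,105,0.22,-0.4,0,0,105,0.22,-0.4,0,0,105,0.22,-0.4,0,0,105,0.17,-0.3,0,0,105,0.1,-0.15,0,0,105,0.04,-0.05,0,0])

```text
time_s: 58.65
eef_pos: [0.4387, -0.3329, 0.2546]
tcp_rot: [0.15, -3.136, -0.001]
force: [0.7, 0.3, 1.1]
grip_width: 0.586
gripper_force: 0.0
```

>>> arm_command(deltas=[105,0,0,0.1,0,105,0,0,0.3,0,105,0,0,0.3,0,105,0,0,0.2,0,105,0,0,0.1,0,105,0,0,0,0,105,0,0,0,0,105,0,0,0,0,105,0,0,0,0,105,0,0,0,0])

```text
time_s: 59.65
eef_pos: [0.4411, -0.3315, 0.1564]
tcp_rot: [-0.154, 3.137, -0.001]
force: [-0.4, 0.1, -0.3]
grip_width: 0.588
gripper_force: 0.0
```

```bash
python3 - <<'E'
from h import *
st(); print(tool((.4418,-.3311,.1115)))
E
```

```text
59.65 [ 0.4411 -0.3315  0.1564] yaw of tool y 95.63 tilt [-0.001 -0.001 -1.   ] w 0.588 0.0 [-0.4  0.1 -0.3]
[-0.006  0.004  0.449]
```

>>> arm_command(deltas=[105,-0.005,0,0.1,0,105,0,0,0.13,0,105,0,0,0.12,0,105,0,0,0.07,0,105,0,0,0.03,0,105,0,0,0,0,255,0,0,0,0,255,0,0,0,0,255,0,0,0,0,255,0,0,0,0])

```text
time_s: 60.65
eef_pos: [0.4416, -0.3314, 0.1112]
tcp_rot: [-0.154, 3.137, -0.001]
force: [-0.6, -0.4, 3.4]
grip_width: 0.292
gripper_force: 39.5
```

>>> arm_command(deltas=[255,0,0,0,0,255,0,0,0,0,255,0,0,0,0,255,0,0,0,0,255,0,0,0,0,255,0,0,0,0,255,0,0,0,0,255,0,0,0,0,255,0,0,0,0,255,0,0,0,0])

```text
time_s: 61.65
eef_pos: [0.4416, -0.3314, 0.1111]
tcp_rot: [-0.154, 3.137, -0.001]
force: [-0.9, 0.4, 6.4]
grip_width: 0.298
gripper_force: 39.8
```

>>> arm_command(deltas=[255,0,0,0,0,255,0,0,-0.05,0,255,0,0,-0.1,0,255,0,0,-0.2,0,255,0,0,-0.3,0,255,0,0,-0.3,0,255,0,0,-0.3,0,255,0,0,-0.3,0,255,0,0,-0.2,0,255,0,0,0,0])

```text
time_s: 62.65
eef_pos: [0.4424, -0.3321, 0.2891]
tcp_rot: [-0.154, 3.134, -0.006]
force: [-0.2, 0.4, -3.3]
grip_width: 0.291
gripper_force: 39.7
```

```bash
python3 - <<'E'
from h import *
st(); print(tool((.5705,.0553,.1175)))
E
```

```text
62.65 [ 0.4424 -0.3321  0.2891] yaw of tool y 95.63 tilt [-0.004 -0.004 -1.   ] w 0.291 39.72418874502182 [-0.2  0.4 -3.3]
[-1.649  3.736  1.708]
```

>>> arm_command(deltas=[255,-0.07,0.15,-0.03,0,255,-0.13,0.3,-0.04,0,255,-0.18,0.4,-0.04,0,255,-0.18,0.4,-0.04,0,255,-0.18,0.4,0,0,255,-0.18,0.4,0,0,255,-0.18,0.4,0,0,255,-0.18,0.4,0,0,255,-0.18,0.4,0,0,255,-0.13,0.3,0,0])

```text
time_s: 63.65
eef_pos: [0.5641, 0.0409, 0.299]
tcp_rot: [0.156, -3.135, -0.001]
force: [0.6, -0.5, -2.6]
grip_width: 0.292
gripper_force: 40.0
```

>>> arm_command(deltas=[255,-0.07,0.18,0,0,255,0,0,0.15,0,255,0,0,0.3,0,255,0,0,0.3,0,255,0,0,0.3,0,255,0,0,0.2,0,255,0,0,0.15,0,255,0,0,0,0,255,0,0,0,0,255,0,0,0,0])

```text
time_s: 64.65
eef_pos: [0.5701, 0.0566, 0.1613]
tcp_rot: [-0.155, 3.137, 0.0]
force: [-0.5, -1.0, -2.9]
grip_width: 0.293
gripper_force: 39.9
```

```bash
python3 - <<'E'
from h import *
st(); print(tool((.5705,.0551,.1175)))
E
```

```text
64.65 [0.5701 0.0566 0.1613] yaw of tool y 95.64 tilt [-0.001  0.    -1.   ] w 0.293 39.86630916595459 [-0.5 -1.  -2.9]
[-0.002 -0.015  0.438]
```

>>> arm_command(deltas=[255,0,-0.015,0.1,0,255,0,0,0.12,0,255,0,0,0.1,0,255,0,0,0.06,0,255,0,0,0.03,0,255,0,0,0.015,0,255,0,0,0.005,0,255,0,0,0.005,0,255,0,0,0,0,255,0,0,0,0])

```text
time_s: 65.65
eef_pos: [0.5702, 0.0548, 0.1174]
tcp_rot: [-0.154, 3.137, 0.0]
force: [-0.5, -0.4, -2.2]
grip_width: 0.297
gripper_force: 40.0
```

>>> arm_command(deltas=[255,0,0,0.005,0,255,0,0,0.005,0,255,0,0,0,0,255,0,0,0,0,255,0,0,0,0,255,0,0,0,0,255,0,0,0,0,255,0,0,0,0,255,0,0,0,0,255,0,0,0,0])

```text
time_s: 66.65
eef_pos: [0.5704, 0.0549, 0.1172]
tcp_rot: [-0.154, 3.137, 0.0]
force: [-2.2, -0.3, 6.8]
grip_width: 0.298
gripper_force: 41.1
```

Contact. I release, rise and look.

>>> arm_command(deltas=[105,0,0,0,0,105,0,0,0,0,105,0,0,0,0,105,0,0,-0.05,0,105,0,0,-0.1,0,105,0,0,-0.25,0,105,0,0,-0.3,0,105,0,0,-0.3,0,105,0,0,-0.3,0,105,0,0,-0.3,0])

```text
time_s: 67.65
eef_pos: [0.5699, 0.0547, 0.2784]
tcp_rot: [-0.154, 3.137, 0.0]
force: [0.6, -0.9, 0.4]
grip_width: 0.588
gripper_force: 0.0
```

>>> arm_command(deltas=[105,0.2,0,-0.2,0,105,0.3,0,0,0,105,0.3,0,0,0,105,0.3,0,0,0,105,0.2,0,0,0,105,0,0,0,0,105,0,0,0,0,105,0,0,0,0,105,0,0,0,0,105,0,0,0,0])

```text
time_s: 68.65
eef_pos: [0.4412, 0.0421, 0.2961]
tcp_rot: [0.154, -3.138, 0.0]
force: [0.2, 0.9, 1.1]
grip_width: 0.589
gripper_force: 0.0
```

```bash
python3 - <<'E'
from h import *
st(); m,im=snap('scene','s4'); a=cv2.imread('pics/scene0.png'); b=cv2.imread('pics/s4.png')
cv2.imwrite('pics/cmp.png',np.hstack([cv2.resize(x[160:340,150:430],None,fx=1.4,fy=1.4) for x in (a,b)]))
E
```

```text
68.65 [0.4412 0.0421 0.2961] yaw of tool y 95.64 tilt [ 0. -0. -1.] w 0.589 0.0 [0.2 0.9 1.1]
```

View pics/cmp.png

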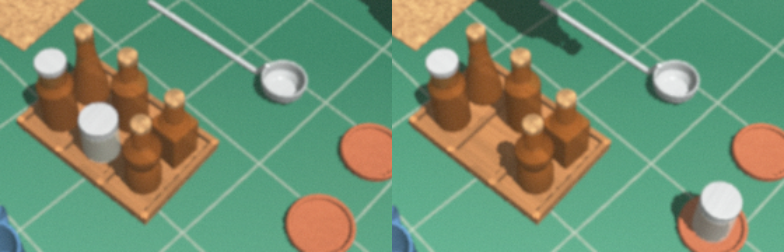

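The before and after crops match for all the bottles. The front corks are now at (476,32), (520,58) and (566,98), the same places as before, and the jar stands upright on the far saucer at (718,212). I hand in the job.

```bash
python3 -c "
from rig import env; print(env.finish_job())"
```

```text
the job is handed in; nothing more can be done
None
```

I handed in the job at about 69 s: the jar stands in the middle of the far saucer, the three front bottles are back upright in their own places, and the back-row bottles look unmoved in the final picture; no verdict came back.

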